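Hook a keyhole ledge plate onto the sloped work stand and lock it with the treadle

ROBOT

A 7-joint arm with a two-finger parallel gripper is mounted at the origin on the work surface; the furniture and walls round the work are solid. World frame = base frame: x ahead of the robot, y to its left, z up, the work surface at z = 0. Lengths are in mm, angles in rad, forces in N, time in s.
With the tool pointing down it reaches from about 400 to 875 mm from the base axis. Payload 4.4 kg.
Tool frame: the origin (TCP) lies on the centre line of the jaws, within the pads' length; the fingertips stand 11 mm ahead of it and the grasp point (between the pads) lies 8 mm behind it (ctrl.tips_ahead is the distance from the TCP to the fingertips, in mm); z points along the fingers, y is the line along which they close (so a half turn about z gives the same grasp; the last joint's range is limited). The gripper opens to 85 mm and grips with 20 to 120 N. Pads are 22 mm wide; open, the fingers measure 114 mm over their backs; the gripper's body (76 mm by 85 mm) begins 54 mm behind the grasp point. The pads swing forward as they close: fully open they stand 13 mm farther back than shut.
Start: joints at [1.249, 0.628, 0.038, 1.517, -0.027, 0.996, -0.02], TCP at [164.49, -628.857, 242.313] pointing down, gripper open.
Joint ranges: [-3.06, 3.06], [-0.37, 2.12], [-1.25, 1.32], [0.18, 2.47], [-1.1, 4.24], [0.23, 1.98], [-2.94, 2.94]. Speed limits (rad/s): [2.57, 2.57, 3.14, 3.14, 3.14, 3.14, 3.14].

INTERFACE

Orientations are given as [roll, pitch, yaw] about the fixed x, y, z axes, in that order (R = Rz(yaw) Ry(pitch) Rx(roll)).
In Python, from cell import ctrl, eyes, job gives the robot as it stands. The module is installed in compiled form; this text tells all that it offers.
- The arm moves only by the tool carry_out, never from a script. Its argument "moves" is a list of rows, each an object of numbers: "tx", "ty", "tz": the shift along the tool's x, y, z as a fraction of full scale; "twist": the turn about the tool's z as a fraction of full scale; "fingers": the opening, from 0 (shut) to 1 (fully open). In form: [{"tx": .., "ty": .., "tz": .., "twist": .., "fingers": ..}, ...]. A call has 1 to 12 rows; each row shifts and turns the commanded pose from where the row before left it, along the tool's axes as they then stand; what a row does not reach is not made up. Full scale, the value 1, is 0.3 m for a shift and pi rad for a turn. A row lasts 1/8 s, in which the tool goes at most 62.5 mm and 10.7 degrees, less where a joint would pass 70% of its speed; a pose out of reach is approached as far as the arm can. A call with a number of a shift or a turn outside -1 to 1 is refused whole. A call with a gripper value outside its range is refused whole. The fingers move at their own pace and stop on an object; the grip force is fixed at half the most. Time passes only in rows, so rows that do not move let the fingers close. It gives the time, the measured TCP pose, the force, the opening and the grip force at its end, in the units of the state.
- ctrl.read_state(): the state, without advancing time (a new reading comes with each control period).
- eyes.get_image(name): name is "scene" or "side" or "wrist"; returns a dict with "color" (400x640x3 uint8, blue, green, red), "fovy" (degrees; the focal length in pixels is half the picture's height over the tangent of half this angle, whatever the lens; pixels are square), "cx", "cy" (the principal point, pixels), "world_from_camera" (4x4, takes a point from camera to world coordinates). Camera axes: x right, y up, looking along -z (the intrinsics and any distortion apply to the point x, -y, -z); pixel columns grow to the right and rows downward; lengths in mm; the calibration is good to about 2 mm. A picture is of the moment at which its call begins. There is no depth.
- job.finish_job(): hands the job in; it is judged then, once.
The state is a dict: "clock": time; "qpos": joint angles; "qd": joint speeds; "tau": joint torques, N m; "eef_pos": TCP position; "tool_rot": TCP orientation; "force": force on the tool from outside, world axes, zero at the start; "torque": the same for the moment, N m; "width": finger opening in mm; "gripper_force": force on a finger pad.
Only numpy, scipy, OpenCV 4.12 (cv2) and the standard library are available. Lean on these libraries where they do the work, as an engineer would, in place of code of your own. Each camera call takes 0.05 s, during which the arm holds its last target. There are 200 camera calls.

TASK

Fit the steel ledge plate on the sloped work stand: set it flat on the slope with the round ends of its two keyholes over the two screw heads, then slide it down the slope until the slots are fully home on the screws. Then press the stand's treadle down to its stop, so that the lock pin comes up behind the plate, and let the treadle come back up. Leave the roll of tape and the dish where they are.

Things in the scene. Friction and masses are not known exactly. Their poses are not given: they have to be found in the camera images.
- ledge (a point): Centre of the upright ledge bar of the loose steel plate (0.3 kg, flat on the table, 64 mm along its x, 126 along y, 5 thick). The bar, 12 mm thick (x) and 60 long (y), stands across its middle, top 40.5 mm above the plate's underside; grip it across the 12 mm. This point is 22.5 mm above the underside's centre. Axes: z out of the upper face, x to the edge that goes up the slope.
- entry_left (a point): Centre of the left keyhole's round entry in the plate, at its underside: 23 mm in diameter, at x = -13, y = +45 mm from the plate's centre. From it a slot 10 mm wide runs towards +x; its closed end is at x = +10 mm.
- entry_right (a point): The same for the right keyhole, at x = -13, y = -45 mm from the plate's centre.
- home (a point): Point on the 30 degree sloping face (100 x 130 mm) of the fixed grey stand, 85 mm above the table, low side towards the robot. Axes: z square out of the face, x up the slope, y level to the left. The fully home plate has its underside's centre here and its axes along these (ledge 22.5 mm out along z). With the entries over the screw heads it is 20 mm further up the slope (+x).
- screw_left (a point): Top centre of the left fixed screw head on the sloping face (x = +7, y = +45 mm from home): button head 16 mm in diameter and 5 mm high, its top 12 mm above the face, on a 6.5 mm shank that leaves 7 mm under the head for the 5 mm plate.
- screw_right (a point): The same for the right screw (x = +7, y = -45 mm from home).
- tread (a point): Centre of the top of the treadle's dark ribbed tread, level, 56 mm (x) by 46 mm, 65 mm above the table, at the stand's right, 150 mm from its middle. Pressed straight down it sinks 15 mm here to a firm stop and springs back; this takes about 4 N at first, 10 to 15 N at the stop. Axes: x along the stand's level forward direction, z up.
- treadle (a joint): Treadle angle: 0 up at rest, 0.22 rad pressed down to its stop; its shaft runs along the tread's x, 70 mm left of the tread's centre.
- pin_hole (a point): Where the lock pin comes out of the sloping face, 40 mm up the slope from home. The plate at the entry position covers it; the plate that is home leaves it free, just above the plate's upper edge.
- lock_pin (a joint): Brass lock pin, 10 mm in diameter: 0 sunk flush in the face, about 0.014 m standing out after a full press of the treadle. It stays out by friction when the treadle returns, and cannot rise while the plate covers it.
- masking_tape: Roll of masking tape lying flat, 98 mm across, 25 mm high; bystander; origin at the centre of its underside.
- petri: Shallow round dish with teal contents, 87 mm across, 14 mm high; bystander; origin at the centre of its underside.

How it is judged (in metres and radians):
On the way, in this order (a step that is already met when the one before it is completed fails the run):
1. the plate lies on the slope with both round entries over the screw heads (x of ledge in the frame of home between 0.0145 and 0.0255 m and y of ledge in the frame of home between -0.005 and 0.005 m and z of ledge in the frame of home between 0.0185 and 0.0265 m and angle between the z axis of ledge and the z axis of home, either way round below 0.1 rad), for 0.05 s.
2. the plate has been slid down the slope until it is home under both screw heads (x of ledge in the frame of home between -0.004 and 0.004 m and y of ledge in the frame of home between -0.004 and 0.004 m and z of ledge in the frame of home between 0.0185 and 0.0245 m and angle between the z axis of ledge and the z axis of home, either way round below 0.06 rad), for 0.2 s.
3. the treadle is pressed down to its stop (value of joint treadle above 0.195 rad), for 0.1 s.
At the end, for the whole second after the job is handed in: The plate is at rest, home under both screw heads (within 4 mm of home along and across the slope, flat on the face), the lock pin stands out at least 9 mm behind it, the treadle is back up, and tape and dish are where they were (within 30 mm) (all of step 2 and value of joint lock_pin above 0.009 m and value of joint treadle below 0.04 rad and linear speed of plate below 0.01 m/s); the robot touches nothing.
It fails at once if a bystander (tape or dish) is shifted by more than 30 mm (distance of any of masking_tape, petri from where it was at the start of the episode above 0.03 m).
It also fails if it takes over 58 s, if anything falls off the work surface, if the arm or the gripper's body presses on something with over 40 N, if the wrist force passes 120 N, or if a joint passes its speed limit or range.

## Working session

There is one attempt and no reset: what is moved stays moved. The work goes in short steps, Python scripts to look and compute and a tool call to move; the robot and the scene stay as the last step left them, time stands still between calls to the robot, and variables do not carry over. Pictures are saved under pics/ and viewed, at most 10 in all, crops included, and the job is handed in when it is done.

Besides the shell and the picture viewer there is one more tool, called in YAML: its name, and indented under it one key for each argument. carry_out: Moves the arm, as the interface text tells. Its arguments: {"type":"object","properties":{"moves":{"type":"array","items":{"type":"object","properties":{"tx":{"type":"number","minimum":-1,"maximum":1},"ty":{"type":"number","minimum":-1,"maximum":1},"tz":{"type":"number","minimum":-1,"maximum":1},"twist":{"type":"number","minimum":-1,"maximum":1},"fingers":{"type":"number"}}}}},"required":["moves"]}

```bash
ls; mkdir -p pics; cat > h.py <<'E'
import numpy as np, cv2
from cell import ctrl, eyes, job
from scipy.spatial.transform import Rotation as R
def grab(name,fn=None):
    d=eyes.get_image(name)
    if fn: cv2.imwrite('pics/'+fn,d['color'])
    return d
E
python3 - <<'E'
from h import *
print(ctrl.read_state(), ctrl.tips_ahead)
a=grab('scene','s0.png');b=grab('side','d0.png');c=grab('wrist','w0.png')
for d in (a,b,c): print({k:v for k,v in d.items() if k!='color'})
np.save('cams0.npy',{'scene':a,'side':b,'wrist':c},allow_pickle=True)
E
```

```text
pics
{'clock': 0.0, 'qpos': array([ 1.24918922,  0.62934229,  0.03839105,  1.51838769, -0.02702803,
        0.9962905 , -0.02001457]), 'qd': array([ 0.00129358,  0.00103522,  0.00025751,  0.00090056,  0.00060346,
        0.00100723, -0.00142213]), 'tau': array([-2.49259683e-04, -5.63391638e+01,  1.22598588e+00, -1.93440950e+01,
        1.08961310e-02,  1.04411604e-02, -2.46148062e-07]), 'eef_pos': array([ 164.37609871, -628.23875513,  241.38431474]), 'tool_rot': array([-3.13968055e+00, -2.79445683e-05,  2.55817988e-01]), 'force': array([-0.74068115, -0.06419412,  0.58784755]), 'torque': array([ 0.00433507, -0.00441745,  0.03568582]), 'gripper_force': 0.0, 'width': 85.28718638370277} 11.0
{'fovy': 48.873650066598245, 'cx': 316.9263751166147, 'cy': 196.54508863971725, 'world_from_camera': array([[-6.77319406e-01,  5.03483848e-01, -5.36416291e-01,
        -2.13486151e+02],
       [-7.35687591e-01, -4.62069298e-01,  4.95233008e-01,
         6.45362854e+02],
       [ 1.48032138e-03,  7.30065736e-01,  6.83375321e-01,
         9.24220347e+02],
       [ 0.00000000e+00,  0.00000000e+00,  0.00
[... 224 characters left out ...]

       [-1.72501895e-02, -4.91035990e-01,  8.70968477e-01,
         9.53264289e+02],
       [ 1.43226414e-02,  8.70887358e-01,  4.91273927e-01,
         5.98619603e+02],
       [ 0.00000000e+00,  0.00000000e+00,  0.00000000e+00,
         1.00000000e+00]])}
{'fovy': 70.77802267121388, 'cx': 320.63353817587176, 'cy': 202.26093159790767, 'world_from_camera': array([[ 2.52692115e-01,  9.34997754e-01,  2.48849141e-01,
         2.27592297e+02],
       [-9.67545241e-01,  2.44643824e-01,  6.32898586e-02,
        -6.12210480e+02],
       [-1.70352964e-03, -2.56765650e-01,  9.66472193e-01,
         3.74239936e+02],
       [ 0.00000000e+00,  0.00000000e+00,  0.00000000e+00,
         1.00000000e+00]])}
```

View pics/s0.png

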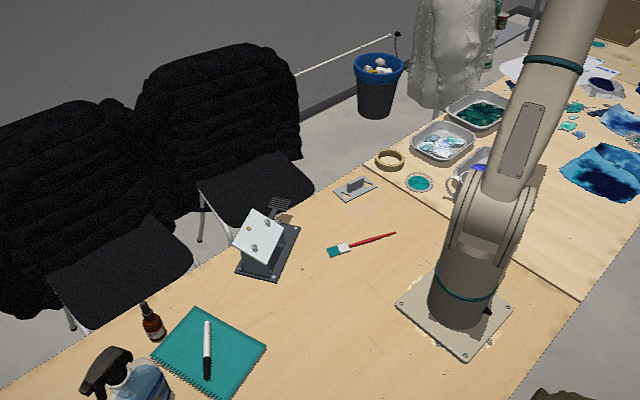

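View pics/d0.png

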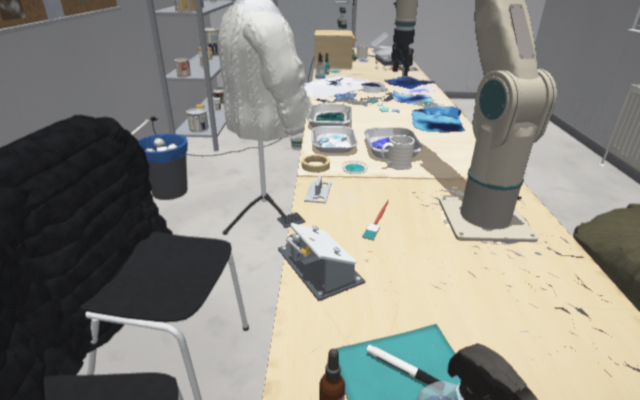

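Scene: stand near (262,240), its two screws about (255,247) and (268,228), tread (280,207), plate with ledge (356,187), tape (390,160), dish (419,183). Side: plate (318,190), stand (320,255), tread (291,220). I enlarge both.

```bash
python3 - <<'E'
import cv2,numpy as np
s=cv2.imread('pics/s0.png')[165:290,225:385]; d=cv2.imread('pics/d0.png')[170:300,270:370]
a=cv2.resize(s,None,fx=5,fy=4.8,interpolation=2)
a=cv2.resize(s,(800,600*800//800*1)) if 0 else cv2.resize(s,None,fx=4.75,fy=4.75,interpolation=cv2.INTER_CUBIC)
cv2.imwrite('pics/c1.png',a)
cv2.imwrite('pics/c2.png',cv2.resize(d,None,fx=4.5,fy=4.5,interpolation=cv2.INTER_CUBIC))
E
```

```text
(no output)
```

View pics/c1.png

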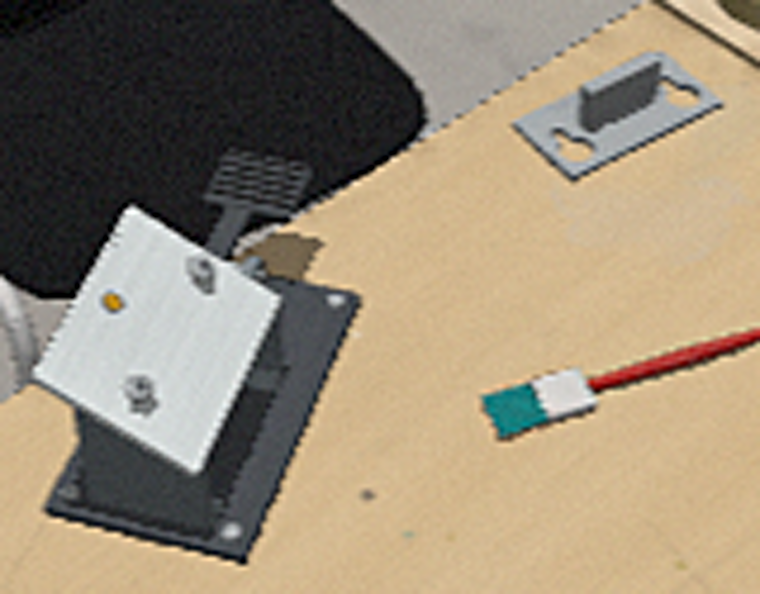

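View pics/c2.png

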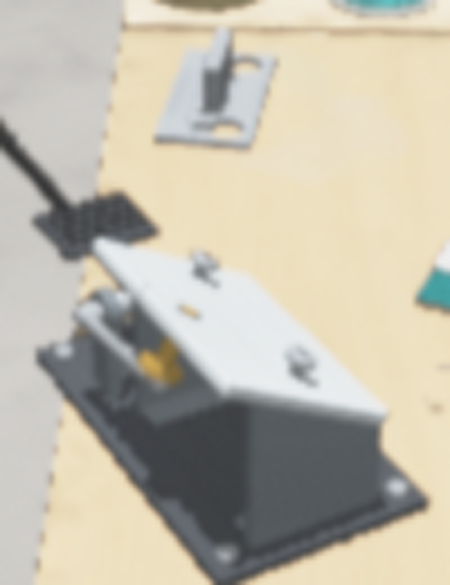

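The crops show the sloping face with both screws and the brass pin clearly, and the plate with its keyholes: entries on the robot side, slots pointing away from it. I'll triangulate these points across the two views.

```bash
cat >> h.py <<'E'
def K(d):
    f=d['color'].shape[0]/2/np.tan(np.radians(d['fovy'])/2); return f
def ray(d,p):
    p=np.atleast_2d(p).astype(float);f=K(d);T=d['world_from_camera']
    v=np.c_[(p[:,0]-d['cx'])/f,-(p[:,1]-d['cy'])/f,-np.ones(len(p))]@T[:3,:3].T
    return T[:3,3],v/np.linalg.norm(v,axis=1)[:,None]
def onplane(d,p,z):
    o,v=ray(d,p); return o+v*((z-o[2])/v[:,2])[:,None]
def tri(d1,p1,d2,p2):
    o1,v1=ray(d1,p1);o2,v2=ray(d2,p2);P=[];g=[]
    for a,b in zip(v1,v2):
        s=np.linalg.lstsq(np.c_[a,-b],o2-o1,rcond=None)[0]
        A=o1+s[0]*a;B=o2+s[1]*b;P.append((A+B)/2);g.append(np.linalg.norm(A-B))
    return np.array(P),np.array(g)
def proj(d,P):
    T=np.linalg.inv(d['world_from_camera']);f=K(d);c=np.atleast_2d(P)@T[:3,:3].T+T[:3,3]
    return np.c_[d['cx']-f*c[:,0]/c[:,2],d['cy']+f*c[:,1]/c[:,2]]
def rigid(M,P):  # yaw+translation fit of model pts to measured pts
    m,p=M.mean(0),P.mean(0);a=M-m;b=P-p
    y=np.arctan2((a[:,0]*b[:,1]-a[:,1]*b[:,0]).sum(),(a[:,0]*b[:,0]+a[:,1]*b[:,1]).sum())
    Rz=R.from_euler('z',y).as_matrix();t=p-Rz@m
    return y,t,P-(M@Rz.T+t)
c,s=np.cos(np.pi/6),np.sin(np.pi/6)
def slope(x,y,z): return [x*c-z*s,y,x*s+z*c]
E
python3 - <<'E'
from h import *
np.set_printoptions(precision=1,suppress=True)
D=np.load('cams0.npy',allow_pickle=True).item();S,d=D['scene'],D['side']
cs=lambda L:(np.array(L)+.5)/4.75-.5+[225,165]
cd=lambda L:(np.array(L)+.5)/4.5-.5+[270,170]
# stand: scr R, scr L, pin, corners topR, topL, lowR?, lowL
p1=cs([(205,268),(141,390),(113,301),(132,206),(36,376),(280,297),(200,472)])
p2=cd([(203,261),(300,356),(188,311),(97,243),(226,393),(248,275),(384,413)])
P,g=tri(S,p1,d,p2);print(P,g)
M=np.array([slope(7,-45,12),slope(7,45,12),slope(40,0,0),slope(50,-65,0),slope(50,65,0),slope(-50,-65,0),slope(-50,65,0)])
y,t,r=rigid(M,P);print('stand yaw',np.round(y,4),t);print(r)
q1=cs([(514,125),(577,180),(722,103),(657,52)]);q2=cd([(156,142),(248,148),(275,57),(188,50)])
P,g=tri(S,q1,d,q2);print(P,g)
M=np.array([(32,63,5),(-32,63,5),(-32,-63,5),(32,-63,5)])
y,t,r=rigid(M,P);print('plate yaw',np.round(y,4),t);print(r)
# tread
P,g=tri(S,cs([(258,183)]),d,cd([(97,225)]));print('tread',P,g)
E
```

```text
[[455.7 201.5  95.5]
 [409.  279.6  96.7]
 [461.  258.3 105.9]
 [506.8 211.1 111.6]
 [442.7 319.9 107.9]
 [433.5 168.6  65.6]
 [369.1 275.5  62.3]] [1.4 2.8 1.  0.2 0.7 1.1 2.3]
stand yaw 0.5377 [435.4 242.4  85.4]
[[-2.8 -2.3 -3.8]
 [-3.4 -1.4 -2.6]
 [-4.2 -1.8  0.5]
 [ 0.9  2.4  1.2]
 [ 3.4 -0.5 -2.5]
 [ 2.   4.2  5.2]
 [ 4.1 -0.6  1.9]]
[[ 494.8  -75.7    2.7]
 [ 434.5  -73.1   -0.4]
 [ 417.1 -191.4    5. ]
 [ 478.4 -194.1    8.3]] [0.9 2.5 1.8 0.5]
plate yaw -0.1216 [ 456.2 -133.6   -1.1]
[[-0.8 -0.8 -1.2]
 [ 2.4 -5.9 -4.3]
 [ 0.3  0.8  1.1]
 [-1.9  5.9  4.4]]
tread [[515.6 118.1  62.3]] [0.]
```

carry_out:
  moves:
    - {"tx": 0.136,"ty": -0.135,"tz": 0,"fingers": 1}
    - {"tx": 0.136,"ty": -0.135,"fingers": 1}
    - {"tx": 0.136,"ty": -0.135,"fingers": 1}
    - {"tx": 0.136,"ty": -0.135,"fingers": 1}
    - {"tx": 0.136,"ty": -0.135,"fingers": 1}
    - {"tx": 0.136,"ty": -0.135,"fingers": 1}
    - {"tx": 0.136,"ty": -0.135,"fingers": 1}
    - {"tx": 0.136,"ty": -0.135,"fingers": 1}
    - {"tx": 0.136,"ty": -0.135,"fingers": 1}
    - {"tx": 0.136,"ty": -0.135,"fingers": 1}
    - {"twist": 0.058,"fingers": 1}
    - {"twist": 0.058,"fingers": 1}

```text
validation failed for argument at $.mo...
```

carry_out:
  moves:
    - {"tx": 0.136,"ty": -0.135,"tz": 0,"twist": 0,"fingers": 1}
    - {"tx": 0.136,"ty": -0.135,"tz": 0,"twist": 0,"fingers": 1}
    - {"tx": 0.136,"ty": -0.135,"tz": 0,"twist": 0,"fingers": 1}
    - {"tx": 0.136,"ty": -0.135,"tz": 0,"twist": 0,"fingers": 1}
    - {"tx": 0.136,"ty": -0.135,"tz": 0,"twist": 0,"fingers": 1}
    - {"tx": 0.136,"ty": -0.135,"tz": 0,"twist": 0,"fingers": 1}
    - {"tx": 0.136,"ty": -0.135,"tz": 0,"twist": 0,"fingers": 1}
    - {"tx": 0.136,"ty": -0.135,"tz": 0,"twist": 0,"fingers": 1}
    - {"tx": 0.136,"ty": -0.135,"tz": 0,"twist": 0,"fingers": 1}
    - {"tx": 0.136,"ty": -0.135,"tz": 0,"twist": 0,"fingers": 1}
    - {"tx": 0,"ty": 0,"tz": 0,"twist": 0.058,"fingers": 1}
    - {"tx": 0,"ty": 0,"tz": 0,"twist": 0.058,"fingers": 1}

```text
clock: 1.65
eef_pos: [457.0, -132.8, 242.1]
tool_rot: [-3.141, 0.0, -0.112]
force: [0.2, -0.5, -0.0]
width: 85.8
gripper_force: 0.0
```

```bash
python3 - <<'E'
from h import *
d=grab('wrist','w1.png');np.save('w1.npy',d,allow_pickle=True)
print(ctrl.read_state()['eef_pos'])
M=np.array([(32,63,5),(-32,63,5),(-32,-63,5),(32,-63,5)])
print(proj(d,M@R.from_euler('z',-.1216).as_matrix().T+[456.2,-133.6,0]))
E
```

```text
[ 456.77869262 -133.27888712  242.13338844]
[[273.13270277 153.94862445]
 [274.75998608 201.54574468]
 [367.46950086 202.35610558]
 [370.01069084 154.82171194]]
```

View pics/w1.png

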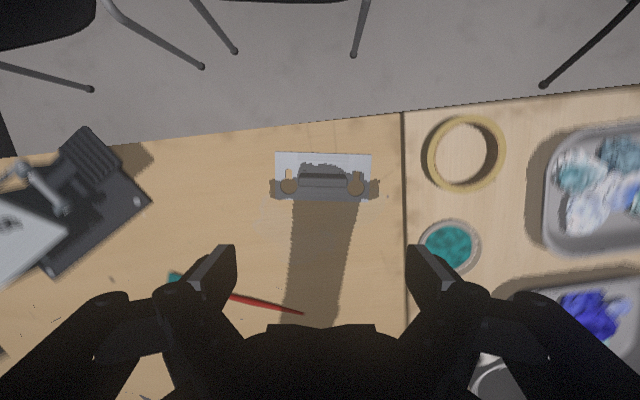

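The wrist view shows the plate at about (273–371, 152–200), agreeing with the predicted corners within 2 px; dish at (446,246), tape at (463,152), both clear. I refine with edges/line fits at subpixel scale.

```bash
python3 - <<'E'
from h import *
d=np.load('w1.npy',allow_pickle=True).item();im=d['color']
cr=im[140:215,255:390]
cv2.imwrite('pics/c3.png',cv2.resize(cr,None,fx=5.9,fy=5.9,interpolation=cv2.INTER_CUBIC))
E
```

```text
(no output)
```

View pics/c3.png

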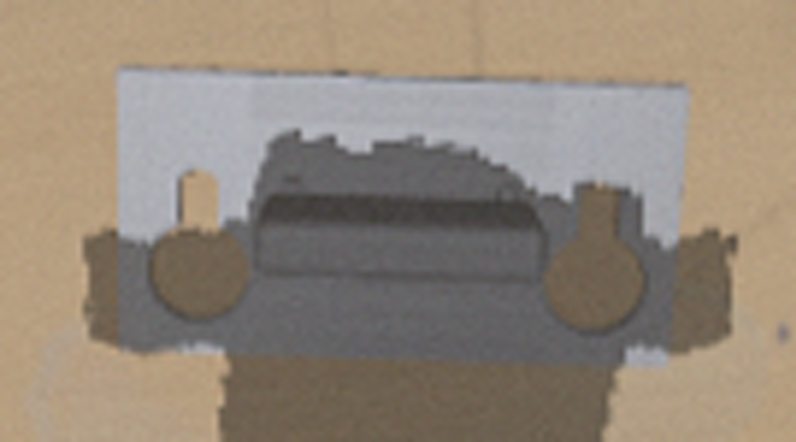

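```bash
python3 - <<'E'
from h import *
np.set_printoptions(precision=2,suppress=True)
d=np.load('w1.npy',allow_pickle=True).item()
q=lambda L:(np.array(L)+.5)/5.9-.5+[255,140]
P=onplane(d,q([(118,68),(119,348),(667,366),(687,85)]),5)
M=np.array([(32,63,5),(-32,63,5),(-32,-63,5),(32,-63,5.)])
print(rigid(M,P))
P=onplane(d,q([(199,272),(595,282)]),3)
print(rigid(np.array([(-13,45,3),(-13,-45,3.)]),P))
P=onplane(d,q([(258,271),(542,281)]),40.5);print(P,rigid(np.array([(-6,30,40.5),(-6,-30,40.5)]),P))
E
```

```text
(np.float64(-0.14445090083416576), array([ 458.56, -134.79,    0.  ]), array([[-0.3 , -0.33,  0.  ],
       [ 0.24,  0.02,  0.  ],
       [-0.02, -0.02,  0.  ],
       [ 0.08,  0.34,  0.  ]]))
(np.float64(-0.1383407037814711), array([ 458.01, -134.89,    0.  ]), array([[ 0.03,  0.21,  0.  ],
       [-0.03, -0.21,  0.  ]]))
[[ 457.33 -105.62   40.5 ]
 [ 448.7  -163.29   40.5 ]] (np.float64(-0.1484792083402754), array([ 458.95, -135.34,    0.  ]), array([[-0.12, -0.83,  0.  ],
       [ 0.12,  0.83,  0.  ]]))
```

carry_out:
  moves:
    - {"tx": 0.006,"ty": 0.005,"tz": 0.1,"twist": 0,"fingers": 1}
    - {"tx": 0,"ty": 0,"tz": 0.15,"twist": 0.01,"fingers": 1}
    - {"tx": 0,"ty": 0,"tz": 0.15,"twist": 0,"fingers": 1}
    - {"tx": 0,"ty": 0,"tz": 0.15,"twist": 0,"fingers": 1}
    - {"tx": 0,"ty": 0,"tz": 0.1,"twist": 0,"fingers": 1}
    - {"tx": 0,"ty": 0,"tz": 0.043,"twist": 0,"fingers": 1}
    - {"tx": 0,"ty": 0,"tz": 0,"twist": 0,"fingers": 1}
    - {"tx": 0,"ty": 0,"tz": 0,"twist": 0,"fingers": 1}

```text
clock: 2.7
eef_pos: [459.2, -135.8, 35.5]
tool_rot: [3.141, -0.002, -0.14]
force: [0.4, -0.1, 1.1]
width: 85.5
gripper_force: 0.0
```

carry_out:
  moves:
    - {"tx": -0.003,"ty": -0.003,"tz": 0.022,"twist": 0,"fingers": 1}
    - {"tx": 0,"ty": 0,"tz": 0,"twist": 0,"fingers": 1}
    - {"tx": 0,"ty": 0,"tz": 0,"twist": 0,"fingers": 0}
    - {"tx": 0,"ty": 0,"tz": 0,"twist": 0,"fingers": 0}
    - {"tx": 0,"ty": 0,"tz": 0,"twist": 0,"fingers": 0}
    - {"tx": 0,"ty": 0,"tz": 0,"twist": 0,"fingers": 0}
    - {"tx": 0,"ty": 0,"tz": 0,"twist": 0,"fingers": 0}
    - {"tx": 0,"ty": 0,"tz": 0,"twist": 0,"fingers": 0}

```text
clock: 3.7
eef_pos: [457.9, -134.6, 28.6]
tool_rot: [3.142, -0.0, -0.14]
force: [-0.2, 0.1, 6.4]
width: 58.4
gripper_force: 64.0
```

carry_out:
  moves:
    - {"tx": 0,"ty": 0,"tz": -0.1,"twist": 0,"fingers": 0}
    - {"tx": 0,"ty": 0,"tz": -0.19,"twist": 0,"fingers": 0}
    - {"tx": 0,"ty": 0,"tz": -0.19,"twist": 0,"fingers": 0}
    - {"tx": 0,"ty": 0,"tz": -0.19,"twist": 0,"fingers": 0}
    - {"tx": 0.023,"ty": -0.175,"tz": -0.05,"twist": 0,"fingers": 0}
    - {"tx": 0.023,"ty": -0.175,"tz": -0.05,"twist": 0,"fingers": 0}
    - {"tx": 0.023,"ty": -0.175,"tz": 0,"twist": 0,"fingers": 0}
    - {"tx": 0.023,"ty": -0.175,"tz": 0,"twist": 0,"fingers": 0}
    - {"tx": 0,"ty": 0,"tz": 0,"twist": -0.054,"fingers": 0}
    - {"tx": 0,"ty": 0,"tz": 0,"twist": -0.054,"fingers": 0}
    - {"tx": 0,"ty": 0,"tz": 0,"twist": -0.054,"fingers": 0}
    - {"tx": 0,"ty": 0,"tz": 0,"twist": -0.054,"fingers": 0}

```text
clock: 5.2
eef_pos: [513.6, 69.4, 258.3]
tool_rot: [-3.141, 0.002, 0.544]
force: [0.1, -0.5, -3.4]
width: 58.5
gripper_force: 67.1
```

carry_out:
  moves:
    - {"tx": 0,"ty": 0,"tz": 0,"twist": 0,"fingers": 0}
    - {"tx": 0,"ty": 0,"tz": 0,"twist": 0,"fingers": 0}

```text
clock: 5.45
eef_pos: [514.1, 69.3, 258.7]
tool_rot: [-3.141, 0.001, 0.535]
force: [0.0, 0.1, -3.5]
width: 58.4
gripper_force: 67.1
```

```bash
python3 - <<'E'
from h import *
d=grab('wrist','w2.png');np.save('w2.npy',d,allow_pickle=True)
s=ctrl.read_state();print(s['eef_pos'],s['tool_rot'],s['force'],s['width'])
M=np.array([slope(7,-45,12),slope(7,45,12),slope(40,0,0),slope(50,-65,0),slope(50,65,0),slope(-50,-65,0),slope(-50,65,0)])
print(proj(d,M@R.from_euler('z',.5377).as_matrix().T+[435.4,242.4,85]))
E
```

```text
[514.22248629  69.39541486 258.77242091] [-3.14129223e+00  7.76129472e-04  5.36149551e-01] [ 0.02695219  0.35914756 -3.8306046 ] 58.497639698367536
[[182.53897437 171.31259209]
 [ 96.42908    171.53094912]
 [129.77989735 137.69588187]
 [192.00246417 128.52261055]
 [ 57.63016488 128.87826215]
 [218.69078154 201.8450427 ]
 [111.98962541 202.10713679]]
```

View pics/w2.png

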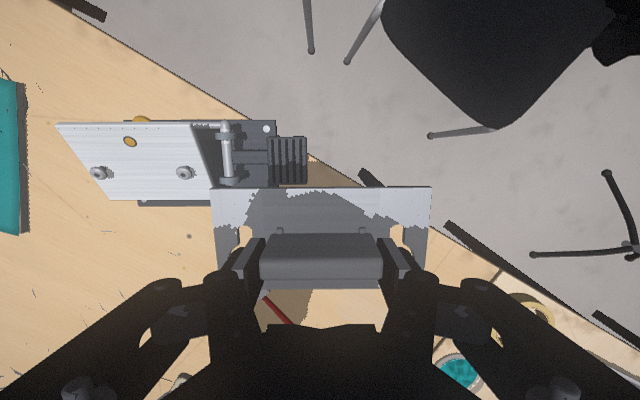

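The stand is fully visible: pin (130,141), screws near (98,172) and (184,172), tread about (289,160); the plate hangs level in the jaws. One crop for exact pixels.

```bash
python3 - <<'E'
import cv2
im=cv2.imread('pics/w2.png')[110:210,45:225]
cv2.imwrite('pics/c4.png',cv2.resize(im,None,fx=4.4,fy=4.4,interpolation=cv2.INTER_CUBIC))
E
```

```text
(no output)
```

View pics/c4.png

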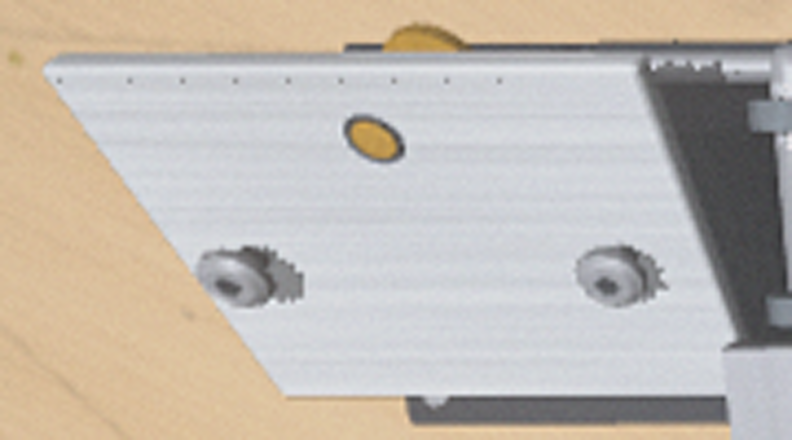

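```bash
python3 - <<'E'
from h import *
np.set_printoptions(precision=2,suppress=True)
d=np.load('w2.npy',allow_pickle=True).item()
q=lambda L:(np.array(L)+.5)/4.4-.5+[45,110]
px=q([(606,286),(230,287),(374,139),(640,70),(46,66),(287,396)])
M=np.array([slope(7,-45,12),slope(7,45,12),slope(40,0,0),slope(50,-65,0),slope(50,65,0),slope(-50,65,0)])
P=np.array([onplane(d,p,85+m[2])[0] for p,m in zip(px,M)])
for n in ([0,1,2],[0,1,2,3,4,5]):
    y,t,r=rigid(M[n],P[n]);t[2]=85
    print(y,t);print(r[:,:2]@R.from_euler('z',y).as_matrix()[:2,:2])
E
```

```text
0.5393303641883271 [432.16 241.09  85.  ]
[[-0.09  0.12]
 [ 0.04 -0.29]
 [ 0.05  0.17]]
0.5239588858603142 [434.55 243.4   85.  ]
[[-2.63 -0.68]
 [-3.87 -1.1 ]
 [-3.18 -0.1 ]
 [ 3.91  0.87]
 [ 3.3   0.85]
 [ 2.46  0.15]]
```

carry_out:
  moves:
    - {"tx": 0.0204,"ty": -0.1,"tz": 0,"twist": -0.001,"fingers": 0}
    - {"tx": 0.0204,"ty": -0.18,"tz": 0,"twist": 0,"fingers": 0}
    - {"tx": 0.0204,"ty": -0.18,"tz": 0,"twist": 0,"fingers": 0}
    - {"tx": 0.0204,"ty": -0.172,"tz": 0.05,"twist": 0,"fingers": 0}
    - {"tx": 0,"ty": 0,"tz": 0.1,"twist": 0,"fingers": 0}
    - {"tx": 0,"ty": 0,"tz": 0.1,"twist": 0,"fingers": 0}
    - {"tx": 0,"ty": 0,"tz": 0.06,"twist": 0,"fingers": 0}
    - {"tx": 0,"ty": 0,"tz": 0,"twist": 0,"fingers": 0}
    - {"tx": 0,"ty": 0,"tz": 0,"twist": 0,"fingers": 0}
    - {"tx": 0,"ty": 0,"tz": 0,"twist": 0,"fingers": 0}

```text
clock: 6.75
eef_pos: [438.4, 245.0, 167.0]
tool_rot: [-3.141, -0.002, 0.541]
force: [-0.6, -0.6, -4.0]
width: 58.4
gripper_force: 67.1
```

```bash
cat >> h.py <<'E'
HOME=np.array([432.2,241.1,85.]);YAW=.539
def rel():
    s=ctrl.read_state();p=R.from_euler('z',-YAW).apply(s['eef_pos']-HOME)
    xs=p[0]*c+p[2]*s_; zs=-p[0]*s_+p[2]*c
    f=R.from_euler('z',-YAW).apply(s['force'])
    print('t',round(s['clock'],2),'stand x,y,z',p.round(2),'slope x,z',round(xs,2),round(zs,2),'rot',s['tool_rot'].round(4),'F',f.round(1),'w',round(s['width'],1))
s_=.5
E
python3 -c "
from h import *
rel()"
```

```text
t 6.75 stand x,y,z [ 7.36  0.16 81.99] slope x,z 47.37 67.33 rot [-3.1414e+00 -1.8000e-03  5.4120e-01] F [-0.8 -0.2 -4. ] w 58.4
```

carry_out:
  moves:
    - {"tx": 0,"ty": 0,"tz": 0.05,"twist": 0,"fingers": 0}
    - {"tx": 0,"ty": 0,"tz": 0.03,"twist": 0,"fingers": 0}
    - {"tx": 0,"ty": 0,"tz": 0.01,"twist": 0,"fingers": 0}
    - {"tx": 0,"ty": 0,"tz": 0,"twist": 0,"fingers": 0}
    - {"tx": -0.002,"ty": 0,"tz": 0.012,"twist": 0,"fingers": 0}
    - {"tx": -0.003,"ty": 0,"tz": 0.01,"twist": 0,"fingers": 0}
    - {"tx": 0,"ty": 0,"tz": 0,"twist": 0,"fingers": 0}

```text
clock: 7.62
eef_pos: [436.5, 244.0, 134.0]
tool_rot: [-3.142, -0.001, 0.542]
force: [-4.0, -2.6, 13.0]
width: 58.5
gripper_force: 69.5
```

```bash
python3 -c "
from h import *
rel()"
```

```text
t 7.62 stand x,y,z [ 5.15  0.33 48.96] slope x,z 28.94 39.82 rot [-3.1416e+00 -9.0000e-04  5.4200e-01] F [-4.7 -0.2 13. ] w 58.5
```

carry_out:
  moves:
    - {"tx": -0.003,"ty": -0.001,"tz": 0.01,"twist": 0,"fingers": 0}
    - {"tx": -0.002,"ty": 0,"tz": 0.01,"twist": 0,"fingers": 0}
    - {"tx": 0,"ty": 0,"tz": 0,"twist": 0,"fingers": 0}

```text
clock: 8.0
eef_pos: [433.0, 242.0, 127.9]
tool_rot: [3.141, 0.004, 0.542]
force: [-8.4, -5.0, 18.5]
width: 58.8
gripper_force: 72.7
```

```bash
python3 - <<'E'
from h import *
rel()
ims=[grab(n)['color'] for n in ('side','wrist')]
a=cv2.resize(ims[0][170:300,270:370],(400,520),interpolation=cv2.INTER_CUBIC)
b=cv2.resize(ims[1][120:310,200:440],(400,317),interpolation=cv2.INTER_CUBIC)
cv2.imwrite('pics/m1.png',np.hstack([a,np.pad(b,((0,203),(0,0),(0,0)))]))
E
```

```text
t 8.0 stand x,y,z [ 1.13  0.37 42.85] slope x,z 22.4 36.55 rot [3.1411 0.0039 0.5415] F [-9.7  0.  18.5] w 58.8
```

View pics/m1.png

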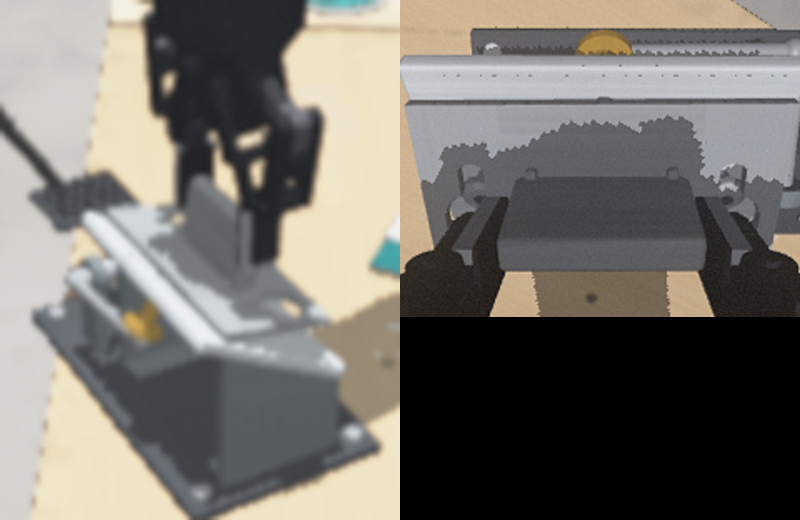

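The side view shows the plate tilting flat onto the slope as intended, and the wrist view shows both screw heads in the keyholes near (472,185) and (733,180), a little toward the slot side. I shift up the slope a bit, then continue.

carry_out:
  moves:
    - {"tx": 0.012,"ty": 0.001,"tz": 0,"twist": 0,"fingers": 0}
    - {"tx": 0,"ty": 0,"tz": 0.01,"twist": 0,"fingers": 0}
    - {"tx": 0,"ty": 0,"tz": 0.007,"twist": 0,"fingers": 0}
    - {"tx": 0,"ty": 0,"tz": 0,"twist": 0,"fingers": 0}

```text
clock: 8.6
eef_pos: [432.2, 241.4, 122.2]
tool_rot: [3.141, 0.013, 0.542]
force: [-15.3, -9.6, 21.7]
width: 58.0
gripper_force: 76.8
```

```bash
python3 -c "
from h import *
rel()"
```

```text
t 8.6 stand x,y,z [ 0.11  0.25 37.2 ] slope x,z 18.7 32.16 rot [3.1408 0.0131 0.542 ] F [-18.1  -0.4  21.7] w 58.0
```

carry_out:
  moves:
    - {"tx": 0.005,"ty": 0.001,"tz": 0.006,"twist": 0,"fingers": 0}
    - {"tx": 0.005,"ty": 0,"tz": 0.005,"twist": 0,"fingers": 0}
    - {"tx": 0,"ty": 0,"tz": 0,"twist": 0,"fingers": 0}
    - {"tx": 0,"ty": 0,"tz": 0,"twist": 0,"fingers": 0}

```text
clock: 9.1
eef_pos: [432.6, 241.2, 118.3]
tool_rot: [3.141, 0.019, 0.541]
force: [-19.0, -9.5, 23.0]
width: 57.9
gripper_force: 79.3
```

```bash
python3 -c "
from h import *
rel();d=grab('wrist','w3.png');np.save('w3.npy',d,allow_pickle=True)
d=grab('side','d3.png')"
```

```text
t 9.1 stand x,y,z [ 0.41 -0.18 33.33] slope x,z 17.02 28.66 rot [3.1406 0.0186 0.5413] F [-21.2   1.6  23. ] w 57.9
```

carry_out:
  moves:
    - {"tx": 0.005,"ty": 0,"tz": 0.005,"twist": 0,"fingers": 0}
    - {"tx": 0,"ty": 0,"tz": 0,"twist": 0,"fingers": 0}

```text
clock: 9.45
eef_pos: [432.8, 241.2, 116.8]
tool_rot: [3.14, 0.021, 0.541]
force: [-21.3, -10.9, 25.3]
width: 58.6
gripper_force: 80.3
```

```bash
python3 -c "
from h import *
rel()"
```

```text
t 9.45 stand x,y,z [ 0.57 -0.24 31.77] slope x,z 16.38 27.23 rot [3.1403 0.0214 0.5413] F [-23.9   1.6  25.3] w 58.6
```

```bash
python3 - <<'E'
from h import *
w=grab('wrist','w4.png');d=grab('side','d4.png');sc=grab('scene','s4.png')
a=cv2.resize(d['color'][195:285,275:365],(400,400),interpolation=cv2.INTER_CUBIC)
e=cv2.resize(sc['color'][190:280,225:315],(400,400),interpolation=cv2.INTER_CUBIC)
b=cv2.resize(w['color'][180:300,160:480],(533,200),interpolation=cv2.INTER_CUBIC)
o=np.zeros((600,800,3),np.uint8);o[:400,:400]=a;o[:400,400:]=e;o[400:,:533]=b
cv2.imwrite('pics/m2.png',o)
E
```

```text
(no output)
```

View pics/m2.png

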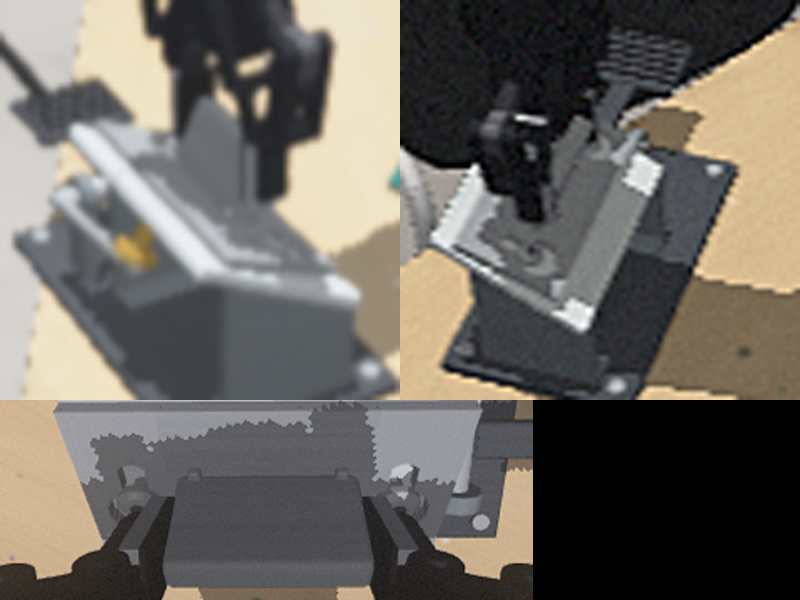

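The images show the plate nearly flat (its left edge still slightly off parallel, about 0.1 rad), with both screw heads in the entries. I keep pressing.

carry_out:
  moves:
    - {"tx": 0.007,"ty": 0,"tz": 0.006,"twist": 0,"fingers": 0}
    - {"tx": 0.007,"ty": 0,"tz": 0.006,"twist": 0,"fingers": 0}
    - {"tx": 0,"ty": 0,"tz": 0,"twist": 0,"fingers": 0}

```text
clock: 9.98
eef_pos: [433.5, 241.7, 112.5]
tool_rot: [3.14, 0.028, 0.542]
force: [-24.4, -13.0, 25.9]
width: 58.3
gripper_force: 80.6
```

```bash
python3 -c "
from h import *
rel()"
```

```text
t 9.97 stand x,y,z [ 1.43 -0.19 27.47] slope x,z 14.97 23.07 rot [3.1401 0.0282 0.542 ] F [-27.6   1.4  25.9] w 58.3
```

```bash
cat >> h.py <<'E'
def W(L): return R.from_euler('z',YAW).apply(np.array([slope(*p) for p in np.atleast_2d(L)]))+HOME
def platepts(L,xs,zs,b): # plate at centre slope x=xs, underside centre height zs, extra tilt b (low edge up)
    L=np.atleast_2d(np.array(L,float));cb,sb=np.cos(b),np.sin(b)
    return W(np.c_[xs+L[:,0]*cb+L[:,2]*sb,L[:,1],zs-L[:,0]*sb+L[:,2]*cb])
E
python3 - <<'E'
from h import *
np.set_printoptions(precision=1,suppress=True)
w=grab('wrist','w5.png');np.save('w5.npy',w,allow_pickle=True);grab('side','d5.png')
print('screws now',proj(w,W([(7,45,12),(7,-45,12)])))
L=[(32,63,5),(32,-63,5),(-6,30,40.5),(-6,-30,40.5),(6,30,40.5),(6,30,5),(-13,45,5),(10,45,5)]
for h in ((20,0,0),(16,0,0),(16,3,.1),(12,0,0)): print(h);print(proj(w,platepts(L,*h)).ravel())
g=cv2.cvtColor(w['color'],6).astype(int)
for cx in (215,320,425): print(cx,g[150:300:2,cx])
print('row',g[215,180:460:2])
E
```

```text
screws now [[239.8 248.9]
 [399.7 249.2]]
(20, 0, 0)
[184.  181.  455.6 181.6 256.5 291.  382.8 291.2 252.2 278.6 263.3 217.6
 242.2 238.8 233.4 212.5]
(16, 0, 0)
[186.9 187.3 452.6 187.9 257.9 294.8 381.5 294.9 253.7 282.9 264.4 222.4
 243.5 242.8 235.1 217.5]
(16, 3, 0.1)
[186.8 186.4 452.7 187.  255.4 297.8 384.  297.9 251.3 283.1 263.7 225.2
 241.9 248.3 234.1 219.8]
(12, 0, 0)
[189.7 193.3 449.8 193.8 259.2 298.4 380.2 298.6 255.1 287.  265.4 227.
 244.8 246.7 236.7 222.3]
215 [187 187 192 140 156 167 172 208 214 202 200 199 203 209 206 207 197 191
 124 123 124 146 154 154 155 148  99  98 105 100 160 109  99 100 116 153
 148 118 150 152  96 102  99  99  98 100 101  96  98 105 157 188 189 182
 184 188 186 186 188 185 178  38  45  44  50  43  47  47  45  38  41  33
  41  39  40]
320 [142 111  84  95 150 157 167 200 215 201 194 190 197 197 199 194 200 154
 118 119 117 153 136  92  98  95  96  95  95  94  97  93  92  94  91  91
  92  90  94  73  87  78  80  82  79  79  85  83  77  84  81  83  85  83
  78  81  79  81  78  77  80  77  82  80  80  80  81  90 100  94  94  89
  88  85 10
[... 185 characters left out ...]
  96  97  94  94  92  96  96  93  84  79
  82  79  79  87 188 181 126  34  34  42  51  33  33  41  38  37  32  38
  27  34  34]
row [190 191 190 188 188 189 187 188 187 192 150 153 153 155 153 152 156 106
 102 105 100  97 102  99 100 100  99 101  97  99 101  96  98  99  98  96
 101  94  97  92  92  91  95  91  95  95  93  94  95  91  93  92  96  93
  92  96  94  91  92  94  91  91  92  93  91  93  94  95  90  92  93  91
  91  93  93  93  93  91  93  94  92  91  92  92  93  91  95  92  92  95
  93  90  90  93  95  91  96  94  93  94  94  94  90 148 152 149 148 148
 148 150 150 151 148 148 151 152 149 151 149 150 151 149 149 149 151 150
 153 151 151 150 151 152 153  79  82  87  88  84  89  87]
```

carry_out:
  moves:
    - {"tx": -0.01,"ty": 0,"tz": -0.017,"twist": 0,"fingers": 0}
    - {"tx": 0.02,"ty": 0,"tz": -0.012,"twist": 0,"fingers": 0}
    - {"tx": 0,"ty": 0,"tz": 0,"twist": 0,"fingers": 0}
    - {"tx": 0,"ty": 0,"tz": 0,"twist": 0,"fingers": 0}

```text
clock: 10.58
eef_pos: [444.0, 247.9, 120.3]
tool_rot: [3.142, 0.012, 0.54]
force: [-8.4, -5.2, -2.0]
width: 58.6
gripper_force: 78.1
```

```bash
cat >> h.py <<'E'
def look(fn):
    rel();w=grab('wrist',fn);np.save(fn[:-3]+'npy',w,allow_pickle=True)
    g=cv2.GaussianBlur(cv2.cvtColor(w['color'],6),(5,1),0).astype(int)
    print('col',g[140:320:2,320]);print('screws',proj(w,W([(7,45,12),(7,-45,12)])).ravel().round(1))
    return w,g
E
python3 - <<'E'
from h import *
np.set_printoptions(precision=1,suppress=True,linewidth=150)
w,g=look('w6.png')
L=[(32,0,5),(32,0,0),(-6,0,40.5),(6,0,40.5),(6,0,5)]
for h in ((20,0,0),(16,0,0),(20,6,0),(20,6,.1),(20,6,.2)): print(h,proj(w,platepts(L,*h))[:,1])
print('face',proj(w,W([(50,0,0),(56,0,0)]))[:,1])
# left and right plate edges & rows
for r in (200,210,220,230): print(r,np.where(np.abs(np.diff(g[r,170:470],n=1))>14)[0]+170)
E
```

```text
t 10.57 stand x,y,z [13.7 -0.2 35.3] slope x,z 29.47 23.74 rot [3.1 0.  0.5] F [-9.9 -0.2 -2. ] w 58.6
col [192 190 189 190 190 181  77  72  71  73 117 119 144 144 141 145 109  89  84  93 147 152 112 118 115 121 148 148 129  90  92  94  92  93  95  95  94
  92  92  92  93  94  93  96  69  78  77  80  81  79  80  82  83  80  81  82  82  80  81  80  78  79  79  80  79  80  80  82  81  80  79  88  95 102
  94  93  90  90  90 110 108 107 109 110 110 109 109 109 110 108]
screws [245.  262.5 394.7 262.5]
(20, 0, 0) [201.7 194.9 303.1 292.  233.7]
(16, 0, 0) [207.2 200.3 306.5 295.9 238. ]
(20, 6, 0) [210.5 203.2 314.7 304.1 242.3]
(20, 6, 0.1) [205.3 198.9 312.1 298.5 240.9]
(20, 6, 0.2) [200.6 195.3 308.4 292.  239.4]
face [197.6 189.2]
200 [289 294 338 340 382 447 448 449 464 465]
210 [216 217 245 246 256 257 260 261 265 270 385 386 442 443 444]
220 [218 219 385 386 439 440]
230 [212 213 234 235 390 391 392 394 402 403 404 405 406 407 409 410 411 415 416 422 423 437 438 439]
```

```bash
cat >> h.py <<'E'
from scipy.optimize import least_squares
def fit(w,rows):
    L=[(32,0,5),(32,0,0),(-6,0,40.5),(6,0,40.5),(6,0,5)]
    f=lambda p:proj(w,platepts(L,p[0],p[1],p[2]))[:,1]-rows
    r=least_squares(f,[18,2,.05]);print('fit xs,zs,b',r.x.round(2),'res',r.fun.round(1))
    x,z,b=r.x;print('low edge z',round(z+32*np.sin(b),1),'high edge z',round(z-32*np.sin(b),1))
E
python3 - <<'E'
from h import *
for n,r in (('w5.npy',[191.5,184,299,284,228]),('w6.npy',[191,184,298,282,228])):
    w=np.load(n,allow_pickle=True).item();fit(w,r)
w=np.load('w5.npy',allow_pickle=True).item();g=w['color'][:,300:340].mean((1,2)).astype(int)
print(g[180:196],g[220:236],g[276:306])
w=np.load('w6.npy',allow_pickle=True).item();g=w['color'][:,300:340].mean((1,2)).astype(int)
print(g[180:196],g[220:236],g[276:306])
E
```

```text
fit xs,zs,b [11.7   1.55  0.11] res [-0.7  0.6 -0.3  0.4  0.1]
low edge z 5.0 high edge z -1.9
fit xs,zs,b [25.28  1.54  0.12] res [-0.7  0.5 -0.5  0.5  0.3]
low edge z 5.5 high edge z -2.4
[195 197 198 197 176 113 118 119 120 118 115 118 130 117 106  99] [93 93 93 92 92 92 94 86 71 81 81 80 79 80 81 81] [ 81  80  80  80  80  80  81  86  91  96  99 100  95  92  91  92  90  88
  89  89  88  92 104 103 102 100  98  97  96  97]
[146 147 144 138 125 116 117 117 117 116 120 137 150 149 148 146] [93 94 94 93 92 93 95 90 70 76 80 79 79 79 80 81] [ 81  81  80  79  81  82  86  92  96  99 101  97  95  94  94  92  91  91
  90  91  89  88 106 105 105 104 104 105 105 105]
```

```bash
python3 - <<'E'
from h import *
for n in ('w5','w6'):
    w=np.load(n+'.npy',allow_pickle=True).item();g=cv2.cvtColor(w['color'],6)
    print(n,'cols 222-260'); 
    for r in range(206,272,2): print(r,' '.join('%2d'%(v//8) for v in g[r,216:262:2]),'|',' '.join('%2d'%(v//8) for v in g[r,378:432:2]))
E
```

```text
w5 cols 222-260
206 12 13 12 12 12 12 13 12 12 12 12 12 12 12 12 12 12 12 12 11 11 12 12 | 11 11 12 11 11 11 19 19 18 19 19 18 18 18 18 18 19 18 18 18 19 19 18 18 19 19 19
208 12 12 12 12 12 13 12 12 12 12 12 12 12 12 11 12 12 12 12 12 12 12 12 | 12 12 12 12 11 13 18 18 18 18 18 18 19 18 19 19 18 18 18 18 19 19 19 18 18 19 18
210 13 12 12 12 12 12 12 12 12 12 12 12 12 12 12 12 12 12 12 12 12 12 12 | 11 11 11 11 13 19 18 18 18 18 18 19 18 19 19 19 18 19 18 19 18 18 18 18 18 18 19
212 12 12 12 12 12 12 12 12 12 12 12 12 12 12 12 12 12 12 12 12 11 12 12 | 11 11 12 11 18 18 18 18 19 18 18 18 19 18 18 18 18 19 18 19 18 19 18 18 18 18 18
214 12 12 13 12 12 12 12 12 12 12 12 13 12 12 12 12 12 12 12 12 11 11 12 | 11 11 11 11 13 18 18 18 19 18 18 18 18 19 18 19 18 18 18 18 18 18 19 19 19 18 18
216 12 12 12 12 12 13 12 12 12 12 12 12 12 12 12 12 12 12 12 12 11 12 11 | 11 12 11 11 19 18 18 18 18 18 18 18 18 18 18 18 19 18 18 18 18 18 18 18 18 18 18
218 14 12 12 12 12 12 12 11 12 12 12 12 12 12 12 12 12 12 11 12 12 12 11 | 11 11 11 11 13 18 18 19 19 18 18 18 18 18 18 18 18 19 18 19 18 18 18 18 1
[... 8527 characters left out ...]
9  4  5  4  4  4  4  4  8  8  8  8  8  8  4  4  4  4  6 11 11 13 15 16 16 16
264 23 23 24 19  7  5  6  4  5  8  8  8  9  9  9  4  5  4  5  4  4  4  5 | 10  9  4  4  4  5  4  5  4  8  8  9  8  8  8  7  5  5  5  4  8 13 10 10 10 11 13
266 23 23 23 13  5  5  6  5  7  9  9  9  9  9  7  4  4  4  4  4  4  4  6 | 10 10  4  4  4  3  3  4  4  3  8  8  8  8  8  8  5  4  4  4  4  9  9 10 10 10 10
268 23 24 18  5  6  5  5  5  9  8  9  9  8  8  5  4  5  4  5  4  4  4  8 | 10  9  5  4  4  3  4  4  3  4  5  8  7  8  7  8  8  4  4  4  5  4 10 10 10 10 10
270 18 12  5  5  6  5  5  4 10 13 14 14 14 14  5  6  4  4  4  4  4  4  9 | 10 10  7  4  3  4  4  3  4  5  4 13 13 13 14 12  5  5  4  4  4  4  5  7  9  9 10
```

carry_out:
  moves:
    - {"tx": 0.005,"ty": 0,"tz": 0.009,"twist": 0,"fingers": 0}
    - {"tx": 0.005,"ty": 0,"tz": 0.009,"twist": 0,"fingers": 0}
    - {"tx": 0,"ty": 0,"tz": 0,"twist": 0,"fingers": 0}

```text
clock: 11.0
eef_pos: [443.9, 247.8, 118.8]
tool_rot: [3.14, 0.016, 0.54]
force: [-23.6, -12.6, 44.2]
width: 58.3
gripper_force: 82.9
```

```bash
cat >> h.py <<'E'
def auto(fn):
    rel();w=grab('wrist',fn);np.save(fn[:-3]+'npy',w,allow_pickle=True)
    p=cv2.GaussianBlur(w['color'][:,300:330].mean((1,2)).reshape(-1,1),(1,3),0).ravel();g=np.gradient(p)
    e=lambda a,b,s:a+int(np.argmax(s*g[a:b]))
    pb=w['color'][:,424:438].mean((1,2));gb=np.gradient(pb)
    rows=[186+int(np.argmax(gb[186:200])),e(178,188,-1),e(294,304,1),e(278,290,1),e(222,234,-1)]
    print(rows);fit(w,np.array(rows,float));return w
E
python3 - <<'E'
from h import *
auto('w7.png')
E
```

```text
t 11.0 stand x,y,z [13.48 -0.23 33.8 ] slope x,z 28.57 22.53 rot [3.1404 0.0165 0.5403] F [-26.7   1.4  44.2] w 58.3
[191, 183, 297, 284, 227]
fit xs,zs,b [26.01 -0.16  0.06] res [-0.7  0.9  0.3 -0.1 -0.5]
low edge z 1.7 high edge z -2.0
```

```bash
python3 - <<'E'
from h import *
for n in ('w2','w5','w6','w7'):
    w=np.load(n+'.npy',allow_pickle=True).item();y=-30 if n!='w2' else 0
    q=proj(w,W([(57,y,0),(53,y,0),(40,0,0)]));print(n,q.round(1).tolist())
    cx=int(q[0,0]);print(w['color'][:,cx-6:cx+7].mean((1,2)).astype(int)[(110 if n=='w2' else 140):(145 if n=='w2' else 200)])
E
```

```text
w2 [[121.2, 125.8], [123.3, 129.6], [129.8, 141.2]]
[189 190 190 190 190 190 190 191 192 186 154 158 164 167 189 222 215 204
 200 202 205 209 211 207 208 206 188 173 180 180 181 184 184 183 193]
w5 [[384.7, 166.2], [383.3, 172.8], [319.9, 192.2]]
[ 97  97  95  87  74  71  91 127 142 153 161 156 138 114 102 102 102 122
 149 154 159 164 169 177 196 212 218 210 205 199 198 197 195 196 196 196
 198 193 180 169 175 181 188 180 138 103 105 105 106 107 109 119 136 133
 125 117 111 116 120 122]
w6 [[379.3, 187.7], [378.1, 193.5], [319.8, 210.6]]
[177 179 179 180 181 182 183 184 184 185 166  70  82  87  99  97  97  96
  93  78  70  68  68  68  74 103 130 146 157 160 153 128 106 101  99  93
  83  61  78 128 150 153 150 137 122 116 116 113 110  99  99 109 115 115
 110 107 111 114 113 106]
w7 [[379.9, 188.1], [378.7, 193.9], [319.8, 211.1]]
[177 179 181 181 182 184 184 184 185 179 124  68  89  98  99  97  97  95
  85  71  68  68  69  67  77 114 133 150 159 163 153 117 102 102  99  93
  81  63  70 109 152 152 152 145 130 112 111 106 102  95  94 101 112 115
 109 103 107 110 113 104]
```

carry_out:
  moves:
    - {"tx": -0.006,"ty": 0,"tz": -0.01,"twist": 0,"fingers": 0}
    - {"tx": -0.006,"ty": 0,"tz": 0.0033,"twist": 0,"fingers": 0}
    - {"tx": -0.006,"ty": 0,"tz": 0.0033,"twist": 0,"fingers": 0}
    - {"tx": -0.006,"ty": 0,"tz": 0.0033,"twist": 0,"fingers": 0}
    - {"tx": 0,"ty": 0,"tz": 0,"twist": 0,"fingers": 0}

```text
clock: 11.68
eef_pos: [443.6, 247.6, 118.9]
tool_rot: [3.141, 0.003, 0.54]
force: [-11.7, -6.4, 30.0]
width: 58.2
gripper_force: 81.3
```

```bash
python3 - <<'E'
from h import *
auto('w8.png')
E
```

```text
t 11.68 stand x,y,z [13.1  -0.22 33.94] slope x,z 28.32 22.84 rot [3.1412e+00 2.7000e-03 5.4040e-01] F [-13.3   0.5  30. ] w 58.2
[191, 184, 297, 283, 227]
fit xs,zs,b [24.9  -0.41  0.06] res [-0.4  0.4 -0.1  0.1 -0. ]
low edge z 1.6 high edge z -2.4
```

carry_out:
  moves:
    - {"tx": -0.005,"ty": 0,"tz": -0.008,"twist": 0,"fingers": 0}
    - {"tx": -0.006,"ty": 0,"tz": 0.0033,"twist": 0,"fingers": 0}
    - {"tx": 0,"ty": 0,"tz": 0,"twist": 0,"fingers": 0}

```text
clock: 12.1
eef_pos: [443.3, 247.5, 119.1]
tool_rot: [3.142, -0.003, 0.541]
force: [-3.9, -2.7, 14.1]
width: 58.4
gripper_force: 79.6
```

```bash
python3 - <<'E'
from h import *
auto('w9.png')
E
```

```text
t 12.1 stand x,y,z [12.8  -0.24 34.1 ] slope x,z 28.14 23.13 rot [ 3.1415e+00 -2.7000e-03  5.4140e-01] F [-4.7 -0.3 14.1] w 58.4
[190, 183, 298, 283, 227]
fit xs,zs,b [26.24  1.38  0.08] res [-0.5  0.4 -0.3  0.3  0.1]
low edge z 3.9 high edge z -1.1
```

carry_out:
  moves:
    - {"tx": -0.007,"ty": 0,"tz": 0.002,"twist": 0,"fingers": 0}
    - {"tx": -0.007,"ty": 0,"tz": 0.003,"twist": 0,"fingers": 0}
    - {"tx": 0,"ty": 0,"tz": 0,"twist": 0,"fingers": 0}

```text
clock: 12.52
eef_pos: [441.2, 246.4, 117.7]
tool_rot: [-3.141, -0.006, 0.542]
force: [-1.0, -0.8, 11.1]
width: 58.5
gripper_force: 79.2
```

```bash
python3 - <<'E'
from h import *
auto('w10.png')
E
```

```text
t 12.53 stand x,y,z [10.46 -0.11 32.73] slope x,z 25.43 23.12 rot [-3.1413 -0.0064  0.5416] F [-1.2 -0.2 11.1] w 58.5
[190, 184, 298, 283, 227]
fit xs,zs,b [23.05  1.02  0.07] res [-0.1 -0.2 -0.4  0.3  0.3]
low edge z 3.4 high edge z -1.3
```

carry_out:
  moves:
    - {"tx": -0.006,"ty": 0,"tz": 0.0035,"twist": 0,"fingers": 0}
    - {"tx": -0.006,"ty": 0,"tz": 0.0035,"twist": 0,"fingers": 0}
    - {"tx": 0,"ty": 0,"tz": 0,"twist": 0,"fingers": 0}

```text
clock: 12.95
eef_pos: [438.0, 244.5, 115.5]
tool_rot: [-3.141, -0.006, 0.542]
force: [-1.9, -1.4, 10.9]
width: 58.3
gripper_force: 79.0
```

```bash
python3 - <<'E'
from h import *
auto('w11.png')
E
```

```text
t 12.95 stand x,y,z [ 6.68 -0.05 30.49] slope x,z 21.03 23.06 rot [-3.1413 -0.006   0.5417] F [-2.3 -0.2 10.9] w 58.3
[190, 184, 298, 283, 227]
fit xs,zs,b [18.64  0.96  0.07] res [-0.1 -0.2 -0.4  0.3  0.3]
low edge z 3.3 high edge z -1.4
```

carry_out:
  moves:
    - {"tx": 0.007,"ty": 0,"tz": 0.0095,"twist": 0,"fingers": 0}
    - {"tx": 0,"ty": 0,"tz": 0,"twist": 0,"fingers": 0}

```text
clock: 13.25
eef_pos: [438.1, 244.6, 115.2]
tool_rot: [3.141, -0.003, 0.542]
force: [-10.5, -4.4, 42.8]
width: 58.4
gripper_force: 82.7
```

```bash
python3 - <<'E'
from h import *
auto('w12.png')
E
```

```text
t 13.25 stand x,y,z [ 6.86 -0.04 30.2 ] slope x,z 21.04 22.72 rot [ 3.1412e+00 -3.0000e-03  5.4150e-01] F [-11.3   1.6  42.8] w 58.4
[191, 184, 297, 283, 227]
fit xs,zs,b [17.69 -0.54  0.06] res [-0.4  0.4 -0.1  0.1 -0. ]
low edge z 1.3 high edge z -2.4
```

carry_out:
  moves:
    - {"tx": -0.005,"ty": 0,"tz": -0.009,"twist": 0,"fingers": 0}
    - {"tx": 0.01,"ty": 0,"tz": -0.006,"twist": 0,"fingers": 0}
    - {"tx": 0.005,"ty": 0,"tz": -0.003,"twist": 0,"fingers": 0}
    - {"tx": 0,"ty": 0,"tz": 0,"twist": 0,"fingers": 0}

```text
clock: 13.8
eef_pos: [438.0, 244.5, 116.0]
tool_rot: [-3.142, 0.005, 0.542]
force: [-5.9, -2.8, 4.4]
width: 58.6
gripper_force: 78.4
```

```bash
python3 - <<'E'
from h import *
auto('w13.png')
E
```

```text
t 13.8 stand x,y,z [ 6.77 -0.05 31.  ] slope x,z 21.36 23.47 rot [-3.1416  0.0052  0.5418] F [-6.6  0.6  4.4] w 58.6
[191, 184, 297, 283, 227]
fit xs,zs,b [17.83  0.23  0.06] res [-0.4  0.4 -0.1  0.1 -0. ]
low edge z 2.3 high edge z -1.8
```

carry_out:
  moves:
    - {"tx": 0.008,"ty": 0,"tz": -0.005,"twist": 0,"fingers": 0}
    - {"tx": 0.004,"ty": 0,"tz": -0.002,"twist": 0,"fingers": 0}
    - {"tx": 0,"ty": 0,"tz": 0,"twist": 0,"fingers": 0}

```text
clock: 14.22
eef_pos: [440.3, 245.7, 117.6]
tool_rot: [3.141, 0.008, 0.542]
force: [-7.4, -4.0, 3.3]
width: 58.5
gripper_force: 78.4
```

```bash
python3 - <<'E'
from h import *
auto('w14.png')
E
```

```text
t 14.22 stand x,y,z [ 9.28 -0.19 32.57] slope x,z 24.32 23.57 rot [3.1414 0.0076 0.5417] F [-8.4  0.4  3.3] w 58.5
[190, 184, 298, 283, 227]
fit xs,zs,b [21.61  1.5   0.09] res [-0.1 -0.2 -0.4  0.3  0.3]
low edge z 4.3 high edge z -1.3
```

carry_out:
  moves:
    - {"tx": 0,"ty": 0,"tz": 0,"twist": 0,"fingers": 0.76}
    - {"tx": 0,"ty": 0,"tz": 0,"twist": 0,"fingers": 0.76}
    - {"tx": 0,"ty": 0,"tz": 0,"twist": 0,"fingers": 0.76}

```text
clock: 14.65
eef_pos: [443.6, 247.9, 118.8]
tool_rot: [-3.141, -0.001, 0.542]
force: [0.2, -0.7, 0.2]
width: 65.1
gripper_force: 0.0
```

```bash
python3 - <<'E'
from h import *
w=auto('w15.png')
for a,b in ((300,330),(424,438)):print(w['color'][:,a:b].mean((1,2)).astype(int)[160:310])
E
```

```text
t 14.65 stand x,y,z [13.3  -0.06 33.8 ] slope x,z 28.42 22.62 rot [-3.1413e+00 -1.4000e-03  5.4160e-01] F [-0.2 -0.7  0.2] w 65.1
[186, 182, 300, 281, 222]
fit xs,zs,b [30.41  2.35  0.06] res [ 0.3 -2.1 -2.7  1.9  2.7]
low edge z 4.4 high edge z 0.3
[ 91  98  98 100 104 109 109 112 113 115 116 116 107  96  86  81  79  77
  92 132 144 149 154 159 166 178 200 215 210 201 194 192 189 189 191 192
 187 169 143 122 120 122 122 120 110  96  89  92  95  96  96  96  95  95
  94  94  95  94  94  99 115 120  98  81  83  83  82  81  83  88  92  91
  90  90  90  90  90  91  90  89  90  92  92  92  92  90  90  89  89  89
  90  90  90  90  90  90  89  75  71  79  78  77  77  77  78  78  78  78
  78  78  79  79  80  80  78  79  78  79  80  79  79  79  79  80  79  78
  77  78  76  77  75  77  77  78  78  77  77  76  77  77  78  78  79  77
  78  77  77  77  79  84]
[ 92  91  92  93  96 104 127 142 152 159 165 167 164 159 154 143 128 110
 112 113 154 152 157 162 166 174 194 211 215 208 203 197 186 199 198 198
 196 196 198 197 196 196 199 201 194 192 196 198 200 201 203 203 202 201
 197 192 193 196 192 189 191 194 185 130 131 131 129 127 127 137 152 145
 125 114 113 116 120 121 124 127 129 130 133 134 136 138 140 141 143 146
 147 146 125  64  62  74 107 128 124 127 128 127 126 122 116 106  83  68
  66  63  60  56  48  39  36  37  37  37  38  45  50  49  44  35  35  35
  35  35  34  35  33  35  33  34  33  33  31  33  31  34  31  31  33  30
  30  31  31  31  31  30]
```

```bash
python3 - <<'E'
from h import *
w=np.load('w15.npy',allow_pickle=True).item()
print(proj(w,W([(57,-40,0)]))[:,1])
for x in (0,1,2,3,5): print(x,proj(w,platepts([(32,-40,5),(32,-40,0),(6,0,5),(6,0,40.5)],x,0,0))[:,1].round(1))
E
```

```text
[187.86025073]
0 [227.8 220.9 254.9 311.4]
1 [226.6 219.8 254.  310.6]
2 [225.4 218.6 253.  309.7]
3 [224.2 217.4 252.1 308.9]
5 [221.8 214.9 250.1 307.1]
```

```bash
python3 - <<'E'
from h import *
w=np.load('w2.npy',allow_pickle=True).item();im=w['color']
g=cv2.cvtColor(im,6)
print(g[150,255:330:2]//8, g[176,255:330:2]//8, g[120:200:2,280]//8, g[120:200:2,295]//8)
P=onplane(w,[(289.5,160.5),(272,136),(307,136),(272,185),(307,185)],65)
print(R.from_euler('z',-YAW).apply(P-HOME).round(1))
E
```

```text
[ 7  8  8  8  8  7  9 12  8  6 12 12  7 11 12  8  7 12 13  7 12 12  9  7
 13 11 20 21 21 21 21 21 21 20 21 21 20 20] [12 12 11 12 12 12 12  8  8  6  7  8  7  5  8  8  5  8  8  6  6  7  8  6
  8  7  9 15 15 15 15 14 14 14 14 14 14 14] [21 20 21 21 21 21 21 21 19 11  8  7  7  7  6  7  6  6  6  6  7  7  7  6
  6  6  6  6  5  5  6  7  9 14 10 14 14 14 14 14] [21 21 21 21 21 21 21 21  6 12 13 12 13 12  9 12 12 12  9  7  9  7  6  6
  7  7  6  6  6  6  6  6  9 14 14 25 24 22 14 14]
[[  10.4 -153.9  -20. ]
 [  38.  -135.   -20. ]
 [  37.8 -174.5  -20. ]
 [ -18.3 -132.3  -20. ]
 [ -18.5 -173.6  -20. ]]
```

carry_out:
  moves:
    - {"tx": 0,"ty": 0,"tz": -0.06,"twist": 0,"fingers": 0.76}
    - {"tx": 0,"ty": 0,"tz": -0.15,"twist": 0,"fingers": 0.76}
    - {"tx": 0,"ty": 0,"tz": -0.15,"twist": 0,"fingers": 0}
    - {"tx": 0,"ty": 0,"tz": 0,"twist": 0,"fingers": 0}

```text
clock: 15.2
eef_pos: [445.1, 248.8, 230.1]
tool_rot: [-3.141, -0.008, 0.541]
force: [0.8, 0.3, 0.1]
width: 29.5
gripper_force: 0.0
```

```bash
python3 - <<'E'
from h import *
rel();w=grab('wrist','w16.png');np.save('w16.npy',w,allow_pickle=True)
print('face57',proj(w,W([(57,-50,0),(57,50,0),(-50,-55,0)])).round(1).tolist())
for x in (-1,0,1,2,4): print(x,proj(w,platepts([(32,-50,5),(32,-50,0),(32,50,5),(6,0,5),(6,0,40.5),(-32,-60,5)],x,0,0)).round(1).tolist())
g=cv2.cvtColor(w['color'],6)
c0=int(proj(w,platepts([(32,-50,5)],0,0,0))[0,0]);print(c0,g[:,c0-3:c0+4].mean(1).astype(int)[90:260])
E
```

```text
t 15.2 stand x,y,z [ 1.505e+01 -4.000e-02  1.451e+02] slope x,z 85.58 118.13 rot [-3.1413 -0.0081  0.5415] F [ 0.9 -0.2  0.1] w 29.5
face57 [[376.8, 164.7], [263.9, 164.5], [368.0, 239.7]]
-1 [[373.7, 190.3], [373.0, 186.8], [267.0, 190.1], [320.3, 209.5], [320.2, 237.5], [375.0, 233.7]]
0 [[373.8, 189.5], [373.1, 186.0], [266.9, 189.3], [320.3, 208.8], [320.2, 236.8], [375.1, 233.2]]
1 [[373.9, 188.7], [373.2, 185.2], [266.7, 188.5], [320.3, 208.1], [320.3, 236.1], [375.2, 232.6]]
2 [[374.1, 187.9], [373.4, 184.4], [266.6, 187.7], [320.3, 207.4], [320.3, 235.4], [375.3, 232.0]]
4 [[374.4, 186.3], [373.7, 182.8], [266.3, 186.1], [320.3, 206.0], [320.3, 234.0], [375.6, 230.8]]
373 [153 153 153 153 153 153 155 153 153 153 154 153 154 153 152 153 154 154
 153 153 153 154 151 153 153 153 154 154 155 156 155 156 153 155 155 154
 155 153 152 152 152 149 144 146 157 159 172 181 180 180 181 181 182 182
 182 183 186 170  83  84  96  93  91  79  74 112 145 151 130 103 111 148
 155 169 200 212 196 186 189 191 191 192 190 191 193 186 191 194 195 197
 197 193 185 190 189 189 185 142 114 118 127 146 147 146 147 146 136 104
  93  93  95  93  95  94  94  93  87  87  90  92  94  91  92  91  92  91
  90 110 142 152 153 153 140 131 119 121 130 137 142 145 144 143 142 150
 172 162  84 142 180 174 173 175 176 164  99  76  52  41  41  41  42  42
  46  45  43  45  50  48  50  48]
```

carry_out:
  moves:
    - {"tx": -0.017,"ty": 0.13,"tz": 0,"twist": 0,"fingers": 0}
    - {"tx": 0,"ty": 0.19,"tz": 0,"twist": 0,"fingers": 0}
    - {"tx": 0,"ty": 0.187,"tz": 0,"twist": 0,"fingers": 0}
    - {"tx": 0,"ty": 0,"tz": 0.13,"twist": 0,"fingers": 0}
    - {"tx": 0,"ty": 0,"tz": 0.17,"twist": 0,"fingers": 0}
    - {"tx": 0,"ty": 0,"tz": 0.15,"twist": 0,"fingers": 0}
    - {"tx": 0,"ty": 0,"tz": 0.03,"twist": 0,"fingers": 0}
    - {"tx": 0,"ty": 0,"tz": 0,"twist": 0,"fingers": 0}
    - {"tx": 0,"ty": 0,"tz": 0,"twist": 0,"fingers": 0}

```text
clock: 16.38
eef_pos: [518.0, 114.8, 84.1]
tool_rot: [3.141, -0.002, 0.542]
force: [0.8, -0.5, 1.1]
width: -0.0
gripper_force: 0.0
```

```bash
python3 -c "
from h import *
rel()"
```

```text
t 16.38 stand x,y,z [   8.75 -152.43   -0.89] slope x,z 7.13 -5.15 rot [ 3.141e+00 -2.500e-03  5.417e-01] F [ 0.4 -0.9  1.1] w -0.0
```

carry_out:
  moves:
    - {"tx": 0,"ty": 0,"tz": 0.03,"twist": 0,"fingers": 0}
    - {"tx": 0,"ty": 0,"tz": 0.025,"twist": 0,"fingers": 0}
    - {"tx": 0,"ty": 0,"tz": 0.015,"twist": 0,"fingers": 0}
    - {"tx": 0,"ty": 0,"tz": 0.01,"twist": 0,"fingers": 0}
    - {"tx": 0,"ty": 0,"tz": 0,"twist": 0,"fingers": 0}

```text
clock: 17.0
eef_pos: [518.6, 115.0, 60.8]
tool_rot: [3.141, -0.004, 0.542]
force: [-1.7, 0.1, 15.3]
width: 0.1
gripper_force: 7.6
```

```bash
python3 -c "
from h import *
rel()"
```

```text
t 17.0 stand x,y,z [   9.39 -152.6   -24.24] slope x,z -3.98 -25.68 rot [ 3.1405 -0.004   0.5416] F [-1.4  0.9 15.3] w 0.1
```

Near the stop (15 N); press a little more to be sure.

carry_out:
  moves:
    - {"tx": 0,"ty": 0,"tz": 0.007,"twist": 0,"fingers": 0}
    - {"tx": 0,"ty": 0,"tz": 0.003,"twist": 0,"fingers": 0}
    - {"tx": 0,"ty": 0,"tz": 0,"twist": 0,"fingers": 0}
    - {"tx": 0,"ty": 0,"tz": 0,"twist": 0,"fingers": 0}

```text
clock: 17.5
eef_pos: [518.6, 115.1, 59.9]
tool_rot: [3.14, -0.005, 0.542]
force: [-6.3, -0.8, 35.9]
width: 0.0
gripper_force: 18.3
```

```bash
python3 -c "
from h import *
rel()"
```

```text
t 17.5 stand x,y,z [   9.49 -152.51  -25.08] slope x,z -4.32 -26.46 rot [ 3.1401 -0.0049  0.5417] F [-5.8  2.5 35.9] w 0.0
```

Firm stop (force up 20 N in 0.9 mm). Raise and go back over the stand to check pin and plate.

carry_out:
  moves:
    - {"tx": 0,"ty": 0,"tz": -0.05,"twist": 0,"fingers": 0}
    - {"tx": 0,"ty": 0,"tz": -0.1,"twist": 0,"fingers": 0}
    - {"tx": 0,"ty": 0,"tz": -0.18,"twist": 0,"fingers": 0}
    - {"tx": 0,"ty": 0,"tz": -0.18,"twist": 0,"fingers": 0}
    - {"tx": 0,"ty": 0,"tz": -0.06,"twist": 0,"fingers": 0}
    - {"tx": 0,"ty": -0.1,"tz": 0,"twist": 0,"fingers": 0}
    - {"tx": 0,"ty": -0.1,"tz": 0,"twist": 0,"fingers": 0}
    - {"tx": 0,"ty": 0,"tz": 0,"twist": 0,"fingers": 0}
    - {"tx": 0,"ty": 0,"tz": 0,"twist": 0,"fingers": 0}
    - {"tx": 0,"ty": 0,"tz": 0,"twist": 0,"fingers": 0}

```text
clock: 18.75
eef_pos: [486.5, 164.6, 226.6]
tool_rot: [3.141, 0.0, 0.54]
force: [0.1, 0.2, 1.1]
width: 0.0
gripper_force: 0.0
```

```bash
python3 - <<'E'
from h import *
np.set_printoptions(linewidth=160)
rel();w=grab('wrist','w17.png');im=w['color']
hsv=cv2.cvtColor(im,40);m=cv2.inRange(hsv,(14,120,90),(28,255,255))
pp=proj(w,W([(40,0,z) for z in (0,9,14)]));print('pin pred z=0,9,14',pp.round(1).tolist())
n,l,s,c=cv2.connectedComponentsWithStats(m)
x0,y0=pp[0]
for i in range(1,n):
    if s[i,4]>8 and abs(c[i]-pp[1]).max()<40: print('brass',s[i].tolist(),c[i].round(1))
print('tread up corners',proj(w,R.from_euler('z',YAW).apply([(10,-152,-20)])+HOME).round(1))
print('plate top edge pred',proj(w,platepts([(32,-50,5),(32,-50,0),(32,30,5),(32,30,0)],0,0,0)).round(1).tolist())
g=cv2.cvtColor(im,6)
for y in (-50,30):
    u,v=proj(w,platepts([(32,y,5)],0,0,0))[0].astype(int);print(u,v-15,g[v-15:v+10,u-2:u+3].mean(1).astype(int))
# tread extent at brightness
sc=grab('scene')['color'];s0=cv2.imread('pics/s0.png')
d=cv2.absdiff(sc,s0).max(2)
print('tread diff',d[195:212,268:292].mean(),'tape diff',d[148:172,374:406].mean(),'dish',d[172:194,404:434].mean())
E
```

```text
t 18.75 stand x,y,z [  7.37 -93.49 141.64] slope x,z 77.2 118.98 rot [3.1411e+00 2.0000e-04 5.3980e-01] F [0.2 0.2 1.1] w 0.0
pin pred z=0,9,14 [[217.3, 170.6], [214.6, 177.0], [213.1, 180.7]]
brass [208, 168, 13, 17, 135] [214.1 176.5]
tread up corners [[375.1 188.1]]
plate top edge pred [[272.8, 180.9], [273.4, 177.4], [185.3, 180.9], [187.2, 177.4]]
272 165 [193 188 194 195 196 198 197 193 187 172 130 120 119 100  85  86  87  96  96  94  95  96  95  96  94]
185 165 [189 191 195 198 195 194 191 190 191 192 195 196 188 130 118 118 125 148 146 144 143 145 147 147 145]
tread diff 11.54656862745098 tape diff 8.31640625 dish 9.290909090909091
```

```bash
python3 -c "
from h import *
print(job.finish_job())"
```

```text
the job is handed in; nothing more can be done
None
```

The job is handed in: my last measurements put the plate home under both screw heads, the lock pin out about 14 mm and the treadle back up, with tape and dish undisturbed. No verdict came back, and step 1 (flat with the entries over the screw heads) rests on my camera fits and hard contact under load, since the plate slid home by itself when I released it.

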